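# Teach the laser marker how the nameplate lies

## Task

Show the marking cell how the nameplate with one rounded end lies on the steel bed: with the fingers pointing straight down, hold the fingertips one to three centimetres above the drilled spot at its square end, without touching, for at least two seconds, then press the wide button on the teach box fully down and let it go. Then do the same over the spot at the rounded end, and press the wide button again. Nothing is to be picked up: do not touch or shift the bed or any of the blanks on it, do not bring the fingertips down over the spots of the other three blanks, do not press the narrow button, and leave everything else where it is.

Things in the scene. Friction and masses are not known exactly. Their poses are not given: they have to be found in the camera images.
- bed: fixed flat dark steel work bed with a grid of tiny tapped holes, 270 x 430 mm, 12 mm thick, lying on the table; origin at the centre of its underside, z up, x across the short side; it is set at a slightly different place and yaw each time. The four loose blanks lie on it
- nameplate: the nameplate: loose aluminium plate 100 x 44 mm, 8 mm thick, 0.09 kg; one end cut square, the other a half round; a dark drilled spot (9 mm, light 13 mm rim) near each end. It lies flat on the bed, turned any way, in any of three places. Origin at the centre of its underside, z up, x along its length from square to rounded end
- square_end_spot (a point): the nameplate's drilled spot at the square end, on the top face, on the centre line, 20 mm in from the square edge (30 mm from the plate's middle); axes as the plate, z up; 20 mm above the table
- round_end_spot (a point): the nameplate's drilled spot at the rounded end, on the top face, on the centre line, 20 mm in from the tip of the round (30 mm from the plate's middle); axes as the plate, z up; 20 mm above the table
- plain_plate: another loose aluminium plate of the same length, width and thickness (100 x 44 x 8 mm), but cut square at both ends: not the nameplate. Origin at the centre of its underside, x along its length
- plain_spot_a (a point): a drilled spot of the plain plate, on its top face, the same size as the spots on the nameplate
- plain_spot_b (a point): the other drilled spot of the plain plate, on its top face, the same size as the spots on the nameplate
- disc: loose round aluminium disc, 60 mm across, 8 mm thick, one spot in the middle; origin at the centre of its underside
- disc_spot (a point): the disc's spot, the centre of its top face
- hex_block: loose hexagonal aluminium block, 46 mm across flats, 20 mm high, one spot in the middle of its top; origin at the centre of its underside
- hex_spot (a point): the hexagon's spot, the centre of its top face
- teach_box: teach box fixed to the table, grey, 150 x 85 mm, 45 mm high, on the left or the right of the bed; origin at the centre of its underside, x along its long side; two grey round buttons on top: the wide one (38 mm across) 30 mm from the middle towards -x, the narrow one (18 mm across) 45 mm towards +x
- record_button (a joint): travel of the wide button in m: 0 released, 0.006 fully down; it moves straight down against a spring that needs about 1.5 N to start and 5 N at the bottom, and springs back; the stop under it is rigid
- record_button_top (a point): centre of the top face of the wide button, 67 mm above the table when released (10 mm proud of its dark collar)
- clear_button (a joint): travel of the narrow button in m: 0 released, 0.006 fully down; not to be pressed
- clear_button_top (a point): centre of the top face of the narrow button, also 67 mm above the table
- drill_stand: wooden block with upright twist drills, 120 x 70 mm, up to 100 mm high, fixed on the other side of the bed from the teach box; origin at the centre of its underside
- bottle: small clear bottle with a white cap standing beyond the bed, 52 mm across, 130 mm high; origin at the centre of its underside
- screwdriver: black-handled screwdriver 200 mm long, lying across beyond the bed; origin at its middle
- mouse: black computer mouse, 105 x 60 mm, 34 mm high, beyond the bed on the right; origin at the centre of its underside
- collar: steel shaft collar, 44 mm across, 24 mm bore, 18 mm high, on the table on the robot's side of the bed, to the right; origin at the centre of its underside
Not all that is in view belongs to the job. Leave any purple or yellow look-alike of the nameplate alone.

How it is judged (in metres and radians):
On the way, in this order (a step that is already met when the one before it is completed fails the run):
1. the fingertips point down and dwell just above the spot at the nameplate's square end (horizontal distance between the grasp point and square_end_spot below 0.012 m and z of the grasp point in the frame of square_end_spot between 0.022 and 0.065 m and angle between the grasp point's own z axis and vertical above 2.6 rad), for 2 s.
2. the wide button is pressed (value of joint record_button above 0.004 m), for 0.06 s.
3. the fingertips point down and dwell just above the spot at the nameplate's rounded end (horizontal distance between the grasp point and round_end_spot below 0.012 m and z of the grasp point in the frame of round_end_spot between 0.022 and 0.065 m and angle between the grasp point's own z axis and vertical above 2.6 rad), for 2 s.
4. the wide button is pressed again (value of joint record_button above 0.004 m), for 0.06 s.
At the end, for the whole second after the job is handed in: both 2 s dwells (tool point within 12 mm sideways of the spot and 22 to 65 mm above it, fingers within 30 degrees of straight down) and both presses (4 mm or more) made in order; buttons released, every blank within 6 mm of its start, other loose things within 20 mm (value of joint each of record_button, clear_button below 0.0015 m and distance of each of nameplate, plain_plate, disc, hex_block from where it was at the start of the episode below 0.006 m and distance of each of bottle, screwdriver, mouse, collar from where it was at the start of the episode below 0.02 m and linear speed of nameplate below 0.02 m/s); the robot touches nothing.
It fails at once if a blank or the bed is touched by the robot (contact force between any of the fingers, the arm and nameplate above 0.3 N or contact force between any of the fingers, the arm and plain_plate above 0.3 N or contact force between any of the fingers, the arm and disc above 0.3 N or contact force between any of the fingers, the arm and hex_block above 0.3 N or contact force between any of the fingers, the arm and bed above 0.3 N).
It fails at once if a blank is shifted or lifted by more than 6 mm (distance of any of nameplate, plain_plate, disc, hex_block from where it was at the start of the episode above 0.006 m).
It fails at once if the narrow button is pressed (value of joint clear_button above 0.002 m).
It fails at once if the fingertips are brought down over a spot of another blank (tool point within 45 mm of it) (distance between the grasp point and plain_spot_a below 0.045 m or distance between the grasp point and plain_spot_b below 0.045 m or distance between the grasp point and disc_spot below 0.045 m or distance between the grasp point and hex_spot below 0.045 m).
It fails at once if another loose thing is moved by more than 20 mm (distance of any of bottle, screwdriver, mouse, collar from where it was at the start of the episode above 0.02 m).
It also fails if it takes over 67 s, if anything falls off the work surface, if the arm or the gripper's body presses on something with over 40 N, if the wrist force passes 120 N, or if a joint passes its speed limit or range.

## Robot

A 7-joint arm with a two-finger parallel gripper is mounted at the origin on the work surface. World frame = base frame: x ahead of the robot, y to its left, z up, the work surface at z = 0. Lengths are in mm, angles in degrees, forces in N, time in s.
With the tool pointing down it reaches from about 425 to 1025 mm from the base axis. Payload 9.4 kg.
Tool frame: the origin (TCP) lies between the finger pads, 19 mm behind the fingertips; this is the grasp point; z points along the fingers, y is the line along which they close (so a half turn about z gives the same grasp; the last joint's range is limited). The gripper opens to 85 mm and grips with 20 to 120 N. Pads are 22 mm wide; open, the fingers measure 114 mm over their backs; the gripper's body (76 mm by 85 mm) begins 54 mm behind the grasp point. The pads swing forward as they close: fully open they stand 13 mm farther back than shut.
Start: joints at [66.709, 34.337, -0.143, 91.639, 0.103, 54.024, -4.572], TCP at [234.785, -685.93, 249.975] pointing down, gripper open.
Joint ranges: [-147.43, 147.43], [-19.82, 112.94], [-74.19, 73.91], [6.32, 146.72], [-59.91, 239.91], [6.04, 106.73], [-150.56, 150.56]. Speed limits (degrees/s): [127.2, 127.2, 172.46, 172.46, 180, 180, 180].

## Interface

Orientations are given as [roll, pitch, yaw] about the fixed x, y, z axes, in that order (R = Rz(yaw) Ry(pitch) Rx(roll)).
In Python, from plant import state, cams, ticket gives the robot as it stands.
- The arm moves only by the shell command python3 -m creep 'ROWS' [FORCE]. ROWS is JSON, a list of rows, each an object of numbers: "tx", "ty", "tz": the shift along the tool's x, y, z in m; "wx", "wy", "wz": the turn, a rotation vector about the tool's x, y, z in rad; "hand": the opening, from 0 (shut) to 1 (fully open). A call has 1 to 12 rows; each row shifts and turns the commanded pose from where the row before left it, along the tool's axes as they then stand; what a row does not reach is not made up. A row lasts 1/8 s, in which the tool goes at most 62.5 mm and 10.7 degrees, less where a joint would pass 70% of its speed; a pose out of reach is approached as far as the arm can. A call is refused whole if a number of a shift passes 0.0625 or a number of a turn 0.188, either way. A call with a gripper value outside its range is refused whole. The fingers move at their own pace and stop on an object; FORCE is the grip in N (left out, the last holds). Time passes only in rows, so rows that do not move let the fingers close. It gives the time, the measured TCP pose, the force, the opening and the grip force at its end, in the units of the state.
- state(): the state, without advancing time (a new reading comes with each control period).
- cams.get_image(name): name is "scene" or "top" or "wrist"; returns a dict with "color" (420x560x3 uint8, blue, green, red), "depth" (420x560 float32, mm along the optical axis (not along the pixel's ray), 0 where there is no reading), "camera_matrix" (3x3 intrinsics, pixels), "origin" and "orientation" of the camera in the world. Camera axes: x right, y down, z forward; pixel columns grow to the right and rows downward; lengths in mm; the calibration is good to about 2 mm. A picture is of the moment at which its call begins.
- ticket.hand_in(): hands the job in; it is judged then, once.
The state is a dict: "clock": time; "joints": joint angles; "dq": joint speeds; "effort": joint torques, N m; "eef_pos": TCP position; "ee_rot": TCP orientation; "force": force on the tool from outside, world axes, zero at the start; "torque": the same for the moment, N m; "grip_width": opening from 0.0 (shut) to 1.0 (fully open); "grip_force": force on a finger pad.
Only numpy, scipy, OpenCV 4.12 (cv2) and the standard library are available. Lean on these libraries where they do the work, as an engineer would, in place of code of your own. Each camera call takes 0.05 s, during which the arm holds its last target. There are 200 camera calls.

## Working session

There is one attempt and no reset: what is moved stays moved. The work goes in short steps, Python scripts to look and compute and a shell command to move; the robot and the scene stay as the last step left them, time stands still between calls to the robot, and variables do not carry over. Pictures are saved under pics/ and viewed, at most 10 in all, crops included, and the job is handed in when it is done.

```bash
mkdir -p pics; cat > h.py <<'E'
from plant import state, cams, ticket
import numpy as np, cv2
from scipy.spatial.transform import Rotation as R
def rot(o): 
    o=np.array(o,float)
    return o if o.shape==(3,3) else R.from_euler('xyz',o,degrees=True).as_matrix()
def cast(im,px,z):
    K=np.array(im["camera_matrix"]);o=np.array(im["origin"],float);M=rot(im["orientation"])
    p=np.atleast_2d(np.array(px,float));d=(M@np.linalg.inv(K)@np.c_[p,np.ones(len(p))].T).T
    return o+d*((z-o[2])/d[:,2])[:,None]
E
python3 - <<'E'
from h import *
s=state();print(s)
for n in("top","scene"):
    im=cams.get_image(n);cv2.imwrite(f"pics/{n}.png",im["color"]);print(n,im["origin"],im["orientation"],im["camera_matrix"])
    np.save(n+".npy",im,allow_pickle=True)
E
```

```text
{'clock': 0.0, 'joints': array([66.71022424, 34.38620325, -0.14651418, 91.67992671,  0.10347378,
       54.02500867, -4.57117217]), 'dq': array([ 0.09619228, -0.03474121,  0.03956621, -0.02221877,  0.09636589,
       -0.04320096,  0.01822824]), 'effort': array([ 1.90621149e-04, -7.76443076e+01,  1.56573404e+00, -2.58013827e+01,
        1.25118188e-02,  8.86299822e-03,  1.81796099e-05]), 'eef_pos': array([ 234.63327407, -685.5164699 ,  249.10173847]), 'ee_rot': array([-1.79909353e+02,  8.14565017e-03,  1.89004370e+01]), 'force': array([ 0.35470971, -0.1579281 , -0.46914332]), 'torque': array([ 0.05156807,  0.02576592, -0.00781486]), 'grip_force': 0.0, 'grip_width': 1.000017473426071}
top [ 411.68972625   78.03369127 1337.64315428] [-173.19600939    0.33526092  -90.29360974] [[470.30334184   0.         281.60470306]
 [  0.         470.30334184 210.7609085 ]
 [  0.           0.           1.        ]]
scene [1323.85490968  258.46559976  857.39648377] [-136.35875301    0.4397565   104.93532927] [[407.17606584   0.         277.96741358]
 [  0.         407.17606584 208.43268566]
 [  0.           0.           1.        ]]
```

View pics/top.png

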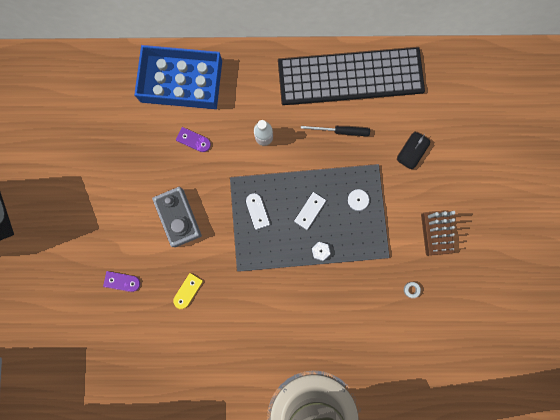

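View pics/scene.png

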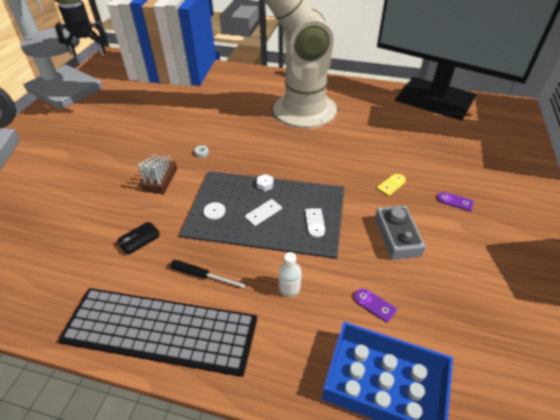

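```bash
python3 - <<'E'
from h import *
t=np.load("top.npy",allow_pickle=True).item();s=np.load("scene.npy",allow_pickle=True).item()
for im,n,roi,roi2 in((t,"top",(235,165,155,105),(150,180,55,70)),(s,"scene",(185,170,165,85),(370,200,60,60))):
    c=im["color"];g=cv2.cvtColor(c,cv2.COLOR_BGR2GRAY)
    x,y,w,h=roi
    m=(g[y:y+h,x:x+w]>165).astype(np.uint8)
    cs,_=cv2.findContours(m,cv2.RETR_EXTERNAL,cv2.CHAIN_APPROX_NONE)
    for k in cs:
        if cv2.contourArea(k)<60: continue
        r=cv2.minAreaRect(k);mm=np.zeros_like(m);cv2.drawContours(mm,[k],-1,1,-1)
        mm=cv2.erode(mm,np.ones((3,3),np.uint8))
        sub=np.where(mm>0,255.-g[y:y+h,x:x+w],0);sub=np.clip(sub-110,0,None)
        nn,lab,st,ce=cv2.connectedComponentsWithStats((sub>0).astype(np.uint8))
        M=cv2.moments(k);cc=np.array([M['m10']/M['m00']+x,M['m01']/M['m00']+y])
        print(n,"blob",cc.round(1),np.round(r[1],1),cast(im,cc,20)[0].round(1))
        for i in range(1,nn):
            ww=np.where(lab==i,sub,0);yy,xx=np.mgrid[:h,:w];p=[(ww*xx).sum()/ww.sum()+x,(ww*yy).sum()/ww.sum()+y]
            print("  spot",np.round(p,1),st[i,4],cast(im,p,20)[0].round(1))
a=cv2.resize(t["color"][185:235,240:290],None,fx=8,fy=8,interpolation=cv2.INTER_CUBIC)
b=cv2.resize(t["color"][182:252,148:205],None,fx=6,fy=6,interpolation=cv2.INTER_CUBIC)
o=np.zeros((420,750,3),np.uint8);o[:400,:400]=a;o[:420,405:405+342]=b;cv2.imwrite("pics/c.png",o)
E
```

```text
top blob [320.5 250.8] [16.3 18.4] [455.8 -23.   20. ]
  spot [320.6 250.6] 5 [456.2 -23.4  20. ]
top blob [256.6 210.8] [35.1 15.2] [569.4 155.6  20. ]
  spot [253.2 200.1] 6 [599.7 165.3  20. ]
  spot [259.8 219.8] 6 [543.6 146.6  20. ]
top blob [309.5 210.4] [15.6 35. ] [569.4   6.1  20. ]
  spot [315.6 201.6] 4 [594.6 -11.2  20. ]
  spot [304.  219.3] 7 [544.3  22.   20. ]
top blob [357.8 199.4] [20. 20.] [ 600.  -130.7   20. ]
  spot [358.2 199.5] 6 [ 599.7 -131.7   20. ]
scene blob [315.1 221.8] [28.9 16.3] [577.4 158.5  20. ]
scene blob [214.1 210.2] [16. 20.] [ 606. -127.   20.]
scene blob [263.2 211.7] [14.3 34.9] [576.7   9.3  20. ]
scene blob [265.  180.9] [15. 15.] [452.  -21.4  20. ]
```

View pics/c.png

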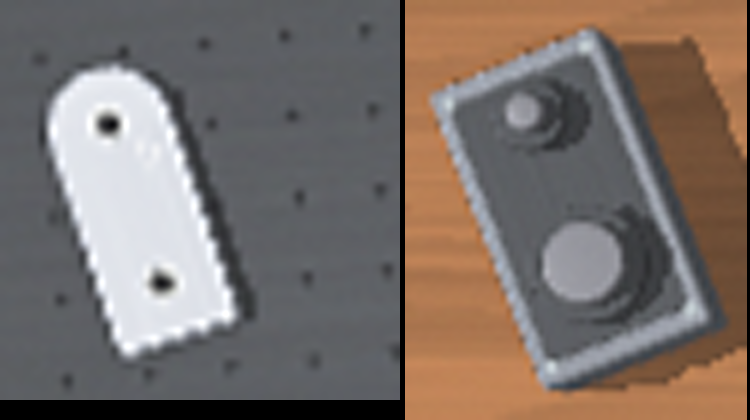

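```bash
cat >> h.py <<'E'
def delta(p):
    s=state();M=rot(s["ee_rot"]);return (M.T@(np.array(p)-s["eef_pos"])).round(1)
E
python3 - <<'E'
from h import *
t=np.load("top.npy",allow_pickle=True).item();s=np.load("scene.npy",allow_pickle=True).item()
w=cast(t,[176.9,225.3],67)[0];n=cast(t,[166.9,199.8],67)[0];print("wide",w,"narrow",n,np.linalg.norm(w-n))
g=cv2.cvtColor(s["color"],cv2.COLOR_BGR2GRAY)
c=cv2.resize(s["color"][195:265,290:430],None,fx=5,fy=5,interpolation=cv2.INTER_CUBIC);cv2.imwrite("pics/d.png",c)
print(delta([545,148,200]))
E
```

```text
wide [525.24222604 369.11764024  67.        ] narrow [595.32078492 397.96652377  67.        ] 75.7843156273162
[ 563.6 -688.    50.1]
```

View pics/d.png

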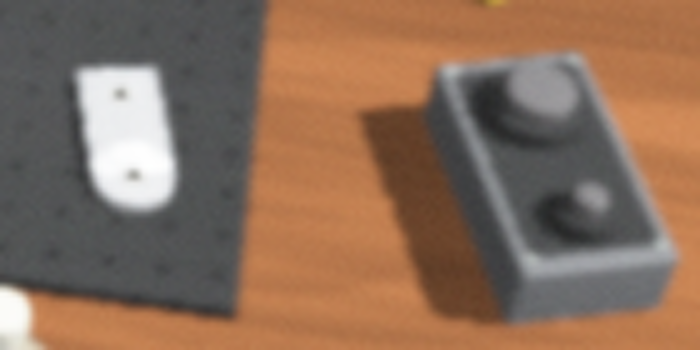

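```bash
python3 - <<'E'
from h import *
s=np.load("scene.npy",allow_pickle=True).item()
print(cast(s,[[313.6,213.2],[316.2,229.4]],20).round(1),cast(s,[[397.8,212.6],[408.2,234.2]],67).round(1))
E
python3 -m creep '[{"tx":0.028,"ty":-0.034,"hand":0},{"tx":0.028,"ty":-0.034,"hand":0},{"tx":0.028,"ty":-0.034,"hand":0},{"tx":0.028,"ty":-0.034,"hand":0},{"tx":0.028,"ty":-0.034,"hand":0},{"tx":0.028,"ty":-0.034,"hand":0},{"tx":0.028,"ty":-0.034,"hand":0},{"tx":0.028,"ty":-0.034,"hand":0},{"tx":0.028,"ty":-0.034,"hand":0},{"tx":0.028,"ty":-0.034,"hand":0}]'
```

```text
[[546.7 148.1  20. ]
 [603.7 166.8  20. ]] [[532.3 369.5  67. ]
 [601.5 399.4  67. ]]$[0]: bad value
```

```bash
python3 -m creep '[{"tx":0.0,"ty":0.0,"tz":0.0,"wx":0.0,"wy":0.0,"wz":0.0,"hand":0.0}]'; python3 -m creep '[{"tx":0.028,"ty":-0.034}]'
```

```text
clock: 0.22
eef_pos: [234.7, -685.7, 249.5]
ee_rot: [-180.0, 0.0, 18.9]
force: [0.2, -0.2, 0.3]
grip_width: 0.82
grip_force: 0.0$[0]: bad value
```

All seven keys are required.

```bash
for i in 1; do python3 -m creep '[{"tx":0.028,"ty":-0.034,"tz":0,"wx":0,"wy":0,"wz":0,"hand":0},{"tx":0.028,"ty":-0.034,"tz":0,"wx":0,"wy":0,"wz":0,"hand":0},{"tx":0.028,"ty":-0.034,"tz":0,"wx":0,"wy":0,"wz":0,"hand":0},{"tx":0.028,"ty":-0.034,"tz":0,"wx":0,"wy":0,"wz":0,"hand":0},{"tx":0.028,"ty":-0.034,"tz":0,"wx":0,"wy":0,"wz":0,"hand":0},{"tx":0.028,"ty":-0.034,"tz":0,"wx":0,"wy":0,"wz":0,"hand":0},{"tx":0.028,"ty":-0.034,"tz":0,"wx":0,"wy":0,"wz":0,"hand":0},{"tx":0.028,"ty":-0.034,"tz":0,"wx":0,"wy":0,"wz":0,"hand":0},{"tx":0.028,"ty":-0.034,"tz":0,"wx":0,"wy":0,"wz":0,"hand":0},{"tx":0.028,"ty":-0.034,"tz":0,"wx":0,"wy":0,"wz":0,"hand":0}]'; done; python3 -c "
from h import *
print(delta([545,147.5,200]))"
```

```text
clock: 1.48
eef_pos: [390.0, -272.2, 250.1]
ee_rot: [180.0, -0.0, 18.9]
force: [0.1, 0.5, 0.1]
grip_width: -0.003
grip_force: 0.0
[ 282.6 -346.9   50.1]
```

```bash
python3 -m creep '[{"tx":0.028,"ty":-0.035,"tz":0,"wx":0,"wy":0,"wz":0,"hand":0},{"tx":0.028,"ty":-0.035,"tz":0,"wx":0,"wy":0,"wz":0,"hand":0},{"tx":0.028,"ty":-0.035,"tz":0,"wx":0,"wy":0,"wz":0,"hand":0},{"tx":0.028,"ty":-0.035,"tz":0,"wx":0,"wy":0,"wz":0,"hand":0},{"tx":0.028,"ty":-0.035,"tz":0,"wx":0,"wy":0,"wz":0,"hand":0},{"tx":0.028,"ty":-0.035,"tz":0,"wx":0,"wy":0,"wz":0,"hand":0},{"tx":0.028,"ty":-0.035,"tz":0,"wx":0,"wy":0,"wz":0,"hand":0},{"tx":0.028,"ty":-0.035,"tz":0.02,"wx":0,"wy":0,"wz":0,"hand":0},{"tx":0.028,"ty":-0.034,"tz":0.02,"wx":0,"wy":0,"wz":0,"hand":0},{"tx":0.03,"ty":-0.033,"tz":0.01,"wx":0,"wy":0,"wz":0,"hand":0},{"tx":0,"ty":0,"tz":0,"wx":0,"wy":0,"wz":0,"hand":0}]'; python3 -c "
from h import *
print(delta([545,147.5,60]))
im=cams.get_image('wrist');cv2.imwrite('pics/w.png',im['color']);np.save('w.npy',im,allow_pickle=True);print(im['origin'],im['orientation'])"
```

```text
clock: 2.85
eef_pos: [544.5, 149.9, 198.9]
ee_rot: [-179.9, 0.0, 19.2]
force: [-0.0, -0.5, 0.6]
grip_width: 0.0
grip_force: 0.0
[ -0.3   2.7 138.9]
[622.7765949  176.85924112 323.7410584 ] [ 1.61391401e+02  5.96806705e-02 -7.07660614e+01]
```

View pics/w.png

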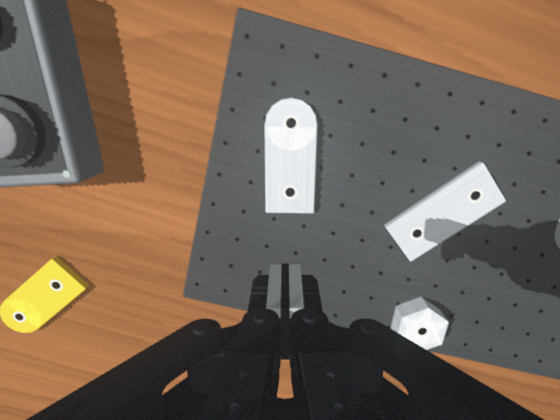

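```bash
python3 -c "
from h import *
im=np.load('w.npy',allow_pickle=True).item()
print(cast(im,[[290,191.8],[290.7,122.8]],20).round(1)); print(cast(im,[5,130],67))"
```

```text
[[544.  144.7  20. ]
 [600.9 164.2  20. ]]
[[532.22650254 357.41463313  67.        ]]
```

```bash
python3 -m creep '[{"tx":-0.001,"ty":0.003,"tz":0.023,"wx":0,"wy":0,"wz":0,"hand":0},{"tx":0,"ty":0,"tz":0.023,"wx":0,"wy":0,"wz":0,"hand":0},{"tx":0,"ty":0,"tz":0.023,"wx":0,"wy":0,"wz":0,"hand":0},{"tx":0,"ty":0,"tz":0.023,"wx":0,"wy":0,"wz":0,"hand":0},{"tx":0,"ty":0,"tz":0.023,"wx":0,"wy":0,"wz":0,"hand":0},{"tx":0,"ty":0,"tz":0.021,"wx":0,"wy":0,"wz":0,"hand":0},{"tx":0,"ty":0,"tz":0,"wx":0,"wy":0,"wz":0,"hand":0},{"tx":0,"ty":0,"tz":0,"wx":0,"wy":0,"wz":0,"hand":0},{"tx":0,"ty":0,"tz":0,"wx":0,"wy":0,"wz":0,"hand":0}]'
python3 -c "
from h import *
print(delta([544.5,146.5,60]))
im=cams.get_image('wrist');cv2.imwrite('pics/w2.png',im['color'])"
```

```text
clock: 4.03
eef_pos: [544.5, 142.7, 65.0]
ee_rot: [180.0, -0.1, 18.9]
force: [-0.0, 0.4, -0.2]
grip_width: 0.003
grip_force: 0.0
[ 1.2 -3.6  5. ]
```

View pics/w2.png

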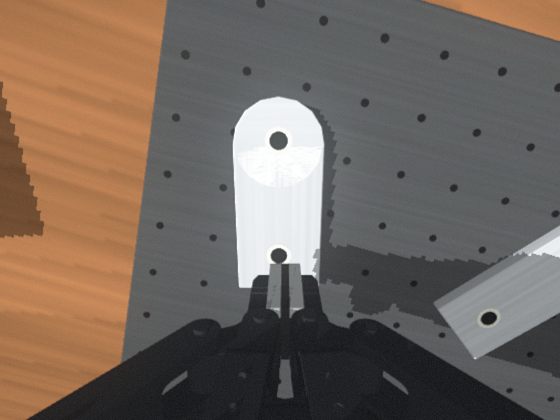

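```bash
python3 -m creep '[{"tx":0.001,"ty":-0.003,"tz":0.003,"wx":0,"wy":0,"wz":0,"hand":0},{"tx":0,"ty":0,"tz":0,"wx":0,"wy":0,"wz":0,"hand":0},{"tx":0,"ty":0,"tz":0,"wx":0,"wy":0,"wz":0,"hand":0},{"tx":0,"ty":0,"tz":0,"wx":0,"wy":0,"wz":0,"hand":0},{"tx":0,"ty":0,"tz":0,"wx":0,"wy":0,"wz":0,"hand":0},{"tx":0,"ty":0,"tz":0,"wx":0,"wy":0,"wz":0,"hand":0},{"tx":0,"ty":0,"tz":0,"wx":0,"wy":0,"wz":0,"hand":0},{"tx":0,"ty":0,"tz":0,"wx":0,"wy":0,"wz":0,"hand":0},{"tx":0,"ty":0,"tz":0,"wx":0,"wy":0,"wz":0,"hand":0},{"tx":0,"ty":0,"tz":0,"wx":0,"wy":0,"wz":0,"hand":0},{"tx":0,"ty":0,"tz":0,"wx":0,"wy":0,"wz":0,"hand":0},{"tx":0,"ty":0,"tz":0,"wx":0,"wy":0,"wz":0,"hand":0}]'
python3 -c "
from h import *
im=cams.get_image('wrist');g=cv2.cvtColor(im['color'],cv2.COLOR_BGR2GRAY)
for y0,y1 in((120,165),(235,264)):
    m=(g[y0:y1,262:300]<110).astype(np.uint8);n,l,st,ce=cv2.connectedComponentsWithStats(m);i=1+np.argmax(st[1:,4]);p=ce[i]+[262,y0];print(p,st[i],cast(im,p,20),delta(cast(im,p,62)[0]))
    print(delta(cast(im,p,20)[0]))
"
```

```text
clock: 5.58
eef_pos: [544.0, 146.1, 61.0]
ee_rot: [-180.0, 0.0, 18.9]
force: [-0.2, -0.4, 0.3]
grip_width: -0.0
grip_force: 0.0
[285.30923695 142.57028112] [ 15  14  18  18 249] [[601.18634425 165.09548602  20.        ]] [66.   0.4 -1. ]
[60.3  0.5 41. ]
[284.71812081 258.58389262] [ 15  18  16  11 149] [[544.45552587 145.90318299  20.        ]] [21.3  0.3 -1. ]
[ 0.4  0.3 41. ]
```

```bash
Z='x'; python3 -m creep '[{"tx":0,"ty":0,"tz":0,"wx":0,"wy":0,"wz":0,"hand":0},{"tx":0,"ty":0,"tz":0,"wx":0,"wy":0,"wz":0,"hand":0},{"tx":0,"ty":0,"tz":0,"wx":0,"wy":0,"wz":0,"hand":0},{"tx":0,"ty":0,"tz":0,"wx":0,"wy":0,"wz":0,"hand":0},{"tx":0,"ty":0,"tz":0,"wx":0,"wy":0,"wz":0,"hand":0},{"tx":0,"ty":0,"tz":0,"wx":0,"wy":0,"wz":0,"hand":0},{"tx":0,"ty":0,"tz":0,"wx":0,"wy":0,"wz":0,"hand":0},{"tx":0,"ty":0,"tz":0,"wx":0,"wy":0,"wz":0,"hand":0},{"tx":0,"ty":0,"tz":-0.03,"wx":0,"wy":0,"wz":0,"hand":0},{"tx":0,"ty":0,"tz":-0.03,"wx":0,"wy":0,"wz":0,"hand":0},{"tx":0,"ty":0,"tz":-0.03,"wx":0,"wy":0,"wz":0,"hand":0}]'
python3 -m creep '[{"tx":0.01,"ty":-0.036,"tz":0,"wx":0,"wy":0,"wz":0,"hand":0},{"tx":0.01,"ty":-0.036,"tz":0,"wx":0,"wy":0,"wz":0,"hand":0},{"tx":0.01,"ty":-0.036,"tz":0,"wx":0,"wy":0,"wz":0,"hand":0},{"tx":0.01,"ty":-0.036,"tz":0,"wx":0,"wy":0,"wz":0,"hand":0},{"tx":0.01,"ty":-0.036,"tz":0,"wx":0,"wy":0,"wz":0,"hand":0},{"tx":0.009,"ty":-0.035,"tz":0,"wx":0,"wy":0,"wz":0,"hand":0},{"tx":0,"ty":0,"tz":0,"wx":0,"wy":0,"wz":0,"hand":0},{"tx":0,"ty":0,"tz":0,"wx":0,"wy":0,"wz":0,"hand":0}]'
python3 -c "
from h import *
im=cams.get_image('wrist');cv2.imwrite('pics/w3.png',im['color']);np.save('w3.npy',im,allow_pickle=True);print(delta([530,369.3,67]))"
```

```text
clock: 7.0
eef_pos: [543.9, 146.0, 151.8]
ee_rot: [180.0, 0.0, 18.9]
force: [0.4, -0.3, 0.5]
grip_width: -0.004
grip_force: 0.0
clock: 8.0
eef_pos: [530.1, 367.8, 150.7]
ee_rot: [180.0, 0.0, 18.9]
force: [0.3, -0.7, -0.1]
grip_width: 0.0
grip_force: 0.0
[ 0.4 -2.1 83.8]
```

View pics/w3.png

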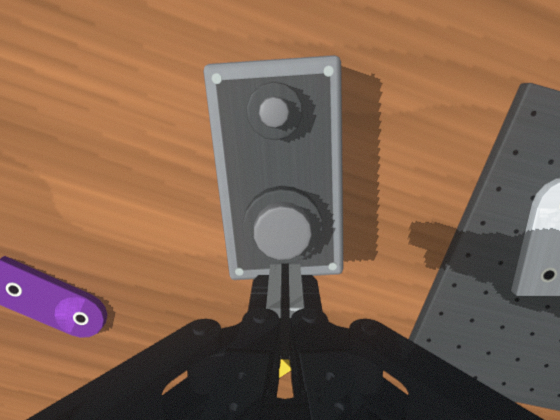

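```bash
python3 -c "
from h import *
im=np.load('w3.npy',allow_pickle=True).item();p=cast(im,[[282,232],[273.5,112]],67);print(p,[delta(q) for q in p],np.linalg.norm(p[0]-p[1]))"
```

```text
[[527.61650537 368.35562125  67.        ]
 [595.97203883 396.76366562  67.        ]] [array([-2.2, -2. , 83.8]), array([71.7, -6.8, 83.7])] 74.02361744669577
```

```bash
python3 -m creep '[{"tx":-0.002,"ty":-0.001,"tz":0.02,"wx":0,"wy":0,"wz":0,"hand":0},{"tx":0,"ty":0,"tz":0.02,"wx":0,"wy":0,"wz":0,"hand":0},{"tx":0,"ty":0,"tz":0.02,"wx":0,"wy":0,"wz":0,"hand":0},{"tx":0,"ty":0,"tz":0.003,"wx":0,"wy":0,"wz":0,"hand":0},{"tx":0,"ty":0,"tz":0.002,"wx":0,"wy":0,"wz":0,"hand":0},{"tx":0,"ty":0,"tz":0.001,"wx":0,"wy":0,"wz":0,"hand":0},{"tx":0,"ty":0,"tz":0,"wx":0,"wy":0,"wz":0,"hand":0},{"tx":0,"ty":0,"tz":0,"wx":0,"wy":0,"wz":0,"hand":0}]'
python3 -m creep '[{"tx":0,"ty":0,"tz":0.002,"wx":0,"wy":0,"wz":0,"hand":0},{"tx":0,"ty":0,"tz":0.001,"wx":0,"wy":0,"wz":0,"hand":0},{"tx":0,"ty":0,"tz":0,"wx":0,"wy":0,"wz":0,"hand":0},{"tx":0,"ty":0,"tz":0,"wx":0,"wy":0,"wz":0,"hand":0}]'
```

```text
clock: 9.05
eef_pos: [528.3, 368.8, 85.4]
ee_rot: [-180.0, -0.0, 18.9]
force: [0.2, -0.5, 2.4]
grip_width: -0.0
grip_force: 0.8
clock: 9.55
eef_pos: [528.2, 368.9, 82.1]
ee_rot: [-180.0, -0.0, 18.9]
force: [0.7, -1.4, 3.0]
grip_width: 0.002
grip_force: 1.8
```

```bash
python3 -m creep '[{"tx":0,"ty":0,"tz":0.001,"wx":0,"wy":0,"wz":0,"hand":0},{"tx":0,"ty":0,"tz":0.001,"wx":0,"wy":0,"wz":0,"hand":0},{"tx":0,"ty":0,"tz":0,"wx":0,"wy":0,"wz":0,"hand":0},{"tx":0,"ty":0,"tz":0,"wx":0,"wy":0,"wz":0,"hand":0}]'
python3 -m creep '[{"tx":0,"ty":0,"tz":0.001,"wx":0,"wy":0,"wz":0,"hand":0},{"tx":0,"ty":0,"tz":0,"wx":0,"wy":0,"wz":0,"hand":0},{"tx":0,"ty":0,"tz":0,"wx":0,"wy":0,"wz":0,"hand":0}]'
```

```text
clock: 10.05
eef_pos: [528.2, 368.9, 80.0]
ee_rot: [-180.0, -0.0, 18.9]
force: [1.5, -0.7, 4.4]
grip_width: 0.001
grip_force: 2.3
clock: 10.42
eef_pos: [528.2, 369.0, 79.8]
ee_rot: [-180.0, -0.0, 18.9]
force: [0.8, -2.3, 12.1]
grip_width: -0.001
grip_force: 5.9
```

```bash
python3 -m creep '[{"tx":0,"ty":0,"tz":-0.011,"wx":0,"wy":0,"wz":0,"hand":0},{"tx":0,"ty":0,"tz":-0.02,"wx":0,"wy":0,"wz":0,"hand":0},{"tx":0,"ty":0,"tz":-0.02,"wx":0,"wy":0,"wz":0,"hand":0},{"tx":0,"ty":0,"tz":-0.02,"wx":0,"wy":0,"wz":0,"hand":0},{"tx":0.003,"ty":0.036,"tz":0,"wx":0,"wy":0,"wz":0,"hand":0},{"tx":0,"ty":0.036,"tz":0,"wx":0,"wy":0,"wz":0,"hand":0},{"tx":0,"ty":0.036,"tz":0,"wx":0,"wy":0,"wz":0,"hand":0},{"tx":0,"ty":0.036,"tz":0,"wx":0,"wy":0,"wz":0,"hand":0},{"tx":0,"ty":0.036,"tz":0,"wx":0,"wy":0,"wz":0,"hand":0},{"tx":0,"ty":0.036,"tz":0,"wx":0,"wy":0,"wz":0,"hand":0},{"tx":0,"ty":0,"tz":0,"wx":0,"wy":0,"wz":0,"hand":0},{"tx":0,"ty":0,"tz":0,"wx":0,"wy":0,"wz":0,"hand":0}]'
python3 -c "
from h import *
print(delta([601.2,165.1,61]))"
```

```text
clock: 11.92
eef_pos: [600.4, 166.3, 150.5]
ee_rot: [-180.0, -0.0, 18.9]
force: [0.4, 1.6, -0.0]
grip_width: -0.002
grip_force: 0.0
[ 0.4  1.4 89.5]
```

```bash
python3 -m creep '[{"tx":0,"ty":0.001,"tz":0.025,"wx":0,"wy":0,"wz":0,"hand":0},{"tx":0,"ty":0,"tz":0.025,"wx":0,"wy":0,"wz":0,"hand":0},{"tx":0,"ty":0,"tz":0.025,"wx":0,"wy":0,"wz":0,"hand":0},{"tx":0,"ty":0,"tz":0.014,"wx":0,"wy":0,"wz":0,"hand":0},{"tx":0,"ty":0,"tz":0,"wx":0,"wy":0,"wz":0,"hand":0},{"tx":0,"ty":0,"tz":0,"wx":0,"wy":0,"wz":0,"hand":0},{"tx":0,"ty":0,"tz":0,"wx":0,"wy":0,"wz":0,"hand":0},{"tx":0,"ty":0,"tz":0,"wx":0,"wy":0,"wz":0,"hand":0},{"tx":0,"ty":0,"tz":0,"wx":0,"wy":0,"wz":0,"hand":0},{"tx":0,"ty":0,"tz":0,"wx":0,"wy":0,"wz":0,"hand":0},{"tx":0,"ty":0,"tz":0,"wx":0,"wy":0,"wz":0,"hand":0},{"tx":0,"ty":0,"tz":0,"wx":0,"wy":0,"wz":0,"hand":0}]'
python3 -c "
from h import *
im=cams.get_image('wrist');g=cv2.cvtColor(im['color'],cv2.COLOR_BGR2GRAY)
m=(g[235:264,262:310]<110).astype(np.uint8);n,l,st,ce=cv2.connectedComponentsWithStats(m);i=1+np.argmax(st[1:,4]);p=ce[i]+[262,235];print(p,st[i],cast(im,p,20),delta(cast(im,p,20)[0]))"
python3 -m creep '[{"tx":0,"ty":0,"tz":0,"wx":0,"wy":0,"wz":0,"hand":0},{"tx":0,"ty":0,"tz":0,"wx":0,"wy":0,"wz":0,"hand":0},{"tx":0,"ty":0,"tz":0,"wx":0,"wy":0,"wz":0,"hand":0},{"tx":0,"ty":0,"tz":0,"wx":0,"wy":0,"wz":0,"hand":0},{"tx":0,"ty":0,"tz":0,"wx":0,"wy":0,"wz":0,"hand":0},{"tx":0,"ty":0,"tz":0,"wx":0,"wy":0,"wz":0,"hand":0},{"tx":0,"ty":0,"tz":0,"wx":0,"wy":0,"wz":0,"hand":0},{"tx":0,"ty":0,"tz":0,"wx":0,"wy":0,"wz":0,"hand":0},{"tx":0,"ty":0,"tz":0,"wx":0,"wy":0,"wz":0,"hand":0},{"tx":0,"ty":0,"tz":0,"wx":0,"wy":0,"wz":0,"hand":0},{"tx":0,"ty":0,"tz":0,"wx":0,"wy":0,"wz":0,"hand":0},{"tx":0,"ty":0,"tz":0,"wx":0,"wy":0,"wz":0,"hand":0}]'
```

```text
clock: 13.42
eef_pos: [601.1, 164.5, 60.9]
ee_rot: [-180.0, 0.0, 18.9]
force: [-0.4, -0.5, 0.6]
grip_width: -0.0
grip_force: 0.0
[283.35099338 258.54304636] [ 14  18  16  11 151] [[601.33657638 165.06387637  20.        ]] [ 0.4 -0.4 40.9]
clock: 14.98
eef_pos: [601.1, 164.5, 60.9]
ee_rot: [180.0, 0.0, 18.9]
force: [0.2, 0.4, 0.3]
grip_width: -0.003
grip_force: 0.0
```

```bash
python3 -m creep '[{"tx":0,"ty":0,"tz":-0.03,"wx":0,"wy":0,"wz":0,"hand":0},{"tx":0,"ty":0,"tz":-0.03,"wx":0,"wy":0,"wz":0,"hand":0},{"tx":0,"ty":0,"tz":-0.029,"wx":0,"wy":0,"wz":0,"hand":0},{"tx":-0.003,"ty":-0.037,"tz":0,"wx":0,"wy":0,"wz":0,"hand":0},{"tx":0,"ty":-0.036,"tz":0,"wx":0,"wy":0,"wz":0,"hand":0},{"tx":0,"ty":-0.036,"tz":0,"wx":0,"wy":0,"wz":0,"hand":0},{"tx":0,"ty":-0.036,"tz":0,"wx":0,"wy":0,"wz":0,"hand":0},{"tx":0,"ty":-0.036,"tz":0,"wx":0,"wy":0,"wz":0,"hand":0},{"tx":0,"ty":-0.036,"tz":0,"wx":0,"wy":0,"wz":0,"hand":0},{"tx":0,"ty":0,"tz":0,"wx":0,"wy":0,"wz":0,"hand":0},{"tx":0,"ty":0,"tz":0,"wx":0,"wy":0,"wz":0,"hand":0}]'
python3 -m creep '[{"tx":0,"ty":0,"tz":0.02,"wx":0,"wy":0,"wz":0,"hand":0},{"tx":0,"ty":0,"tz":0.02,"wx":0,"wy":0,"wz":0,"hand":0},{"tx":0,"ty":0,"tz":0.02,"wx":0,"wy":0,"wz":0,"hand":0},{"tx":0,"ty":0,"tz":0.004,"wx":0,"wy":0,"wz":0,"hand":0},{"tx":0,"ty":0,"tz":0.001,"wx":0,"wy":0,"wz":0,"hand":0},{"tx":0,"ty":0,"tz":0.001,"wx":0,"wy":0,"wz":0,"hand":0},{"tx":0,"ty":0,"tz":0.001,"wx":0,"wy":0,"wz":0,"hand":0},{"tx":0,"ty":0,"tz":0.001,"wx":0,"wy":0,"wz":0,"hand":0},{"tx":0,"ty":0,"tz":0,"wx":0,"wy":0,"wz":0,"hand":0},{"tx":0,"ty":0,"tz":0,"wx":0,"wy":0,"wz":0,"hand":0}]'
```

```text
clock: 16.35
eef_pos: [528.1, 368.2, 149.8]
ee_rot: [180.0, 0.0, 18.9]
force: [0.8, -0.1, -0.5]
grip_width: 0.003
grip_force: 0.0
clock: 17.6
eef_pos: [528.3, 368.9, 82.2]
ee_rot: [-180.0, -0.0, 18.9]
force: [0.4, -2.2, 4.2]
grip_width: -0.004
grip_force: 1.7
```

```bash
python3 -m creep '[{"tx":0,"ty":0,"tz":0.001,"wx":0,"wy":0,"wz":0,"hand":0},{"tx":0,"ty":0,"tz":0.001,"wx":0,"wy":0,"wz":0,"hand":0},{"tx":0,"ty":0,"tz":0.001,"wx":0,"wy":0,"wz":0,"hand":0},{"tx":0,"ty":0,"tz":0,"wx":0,"wy":0,"wz":0,"hand":0},{"tx":0,"ty":0,"tz":0,"wx":0,"wy":0,"wz":0,"hand":0}]'
```

```text
clock: 18.23
eef_pos: [528.3, 368.9, 79.8]
ee_rot: [-180.0, -0.0, 18.9]
force: [-0.2, -3.4, 12.3]
grip_width: 0.006
grip_force: 6.0
```

```bash
python3 -m creep '[{"tx":0,"ty":0,"tz":-0.011,"wx":0,"wy":0,"wz":0,"hand":0},{"tx":0,"ty":0,"tz":-0.03,"wx":0,"wy":0,"wz":0,"hand":0},{"tx":0,"ty":0,"tz":-0.03,"wx":0,"wy":0,"wz":0,"hand":0},{"tx":0,"ty":0,"tz":0,"wx":0,"wy":0,"wz":0,"hand":0},{"tx":0,"ty":0,"tz":0,"wx":0,"wy":0,"wz":0,"hand":0},{"tx":0,"ty":0,"tz":0,"wx":0,"wy":0,"wz":0,"hand":0},{"tx":0,"ty":0,"tz":0,"wx":0,"wy":0,"wz":0,"hand":0}]' && python3 -c "
from h import *
print(ticket.hand_in())"
```

```text
clock: 19.1
eef_pos: [527.6, 368.7, 149.1]
ee_rot: [180.0, 0.1, 18.9]
force: [-0.3, -0.6, -0.9]
grip_width: 0.001
grip_force: 0.0
the job is handed in; nothing more can be done
None
```

I held the fingertips over the square-end spot and pressed the wide button fully down, then did the same over the rounded-end spot, and handed the job in at about 19 s; it gave no verdict, and I did not take a final picture to check that nothing had moved.

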